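Wind the focuser crank two clicks past the white peg

ROBOT

A 6-joint arm with a two-finger parallel gripper is mounted at the origin on the work surface. World frame = base frame: x ahead of the robot, y to its left, z up, the work surface at z = 0. Lengths are in m, angles in rad, forces in N, time in s.
With the tool pointing down it reaches from about 0.35 to 0.925 m from the base axis. Payload 6.4 kg.
Tool frame: the origin (TCP) lies midway between the tips of the shut fingers; the grasp point (between the pads) lies 19 mm behind it (env.pinch_z is the z of the grasp point in the tool frame, in m); z points along the fingers, y is the line along which they close (so a half turn about z gives the same grasp; the last joint's range is limited). The gripper opens to 85 mm and grips with 20 to 120 N. Pads are 22 mm wide; open, the fingers measure 114 mm over their backs; the gripper's body (76 mm by 85 mm) begins 54 mm behind the grasp point. The pads swing forward as they close: fully open they stand 13 mm farther back than shut.
Start: joints at [0.998, 0.245, 1.558, -0, 1.339, -0.174], TCP at [0.252, 0.599, 0.231] pointing down, gripper open.
Joint ranges: [-3.13, 3.13], [-1.02, 2.26], [0.13, 2.54], [-0.95, 4.09], [0.21, 2.88], [-2.74, 2.74]. Speed limits (rad/s): [2.57, 2.57, 3.14, 3.14, 3.14, 3.14].

INTERFACE

Orientations are given as a 3x3 rotation matrix whose columns are the frame's x, y, z axes.
In Python, from cell import env gives the robot as it stands. The module is installed in compiled form; this text tells all that it offers.
- The arm moves only by the tool move_arm, never from a script. Its argument "commands" is one flat list of numbers, 7 for each row, row after row: the shift along the world's x, y, z in m, then the turn, a rotation vector about the world's x, y, z in rad, then the gripper command: -1 is shut, 1 is fully open, values between are in proportion. In form: [x, y, z, ax, ay, az, claw, x, y, z, ax, ay, az, claw, ...]. A call has 1 to 12 rows; each row shifts and turns the commanded pose from where the row before left it; what a row does not reach is not made up. A row lasts 1/12 s, in which the tool goes at most 41.7 mm and 7.16 degrees, less where a joint would pass 70% of its speed; a pose out of reach is approached as far as the arm can. A call is refused whole if a number of a shift passes 0.0417 or a number of a turn 0.125, either way. A call with a gripper value outside its range is refused whole. The fingers move at their own pace and stop on an object; "grip_force" is the grip in N (left out, the last holds). Time passes only in rows, so rows that do not move let the fingers close. It gives the time, the measured TCP pose, the force, the opening and the grip force at its end, in the units of the state.
- env.observe(): the state, without advancing time (a new reading comes with each control period).
- env.grab_frame(name): name is "side" or "top"; returns the picture (400x640x3 uint8, red, green, blue); there is no depth.
- env.camera_model(name): a dict with "K" (3x3 intrinsics, pixels), "world_from_camera" (4x4, takes a point from camera to world coordinates). Camera axes: x right, y up, looking along -z (the intrinsics and any distortion apply to the point x, -y, -z); pixel columns grow to the right and rows downward; lengths in m; the calibration is good to about 2 mm. A picture is of the moment at which its call begins. camera_model takes no time and is no camera call.
- env.close_job(): hands the job in; it is judged then, once.
Trained networks look in the newest picture that a camera, given by its name, has taken for a name from the list of things; names that differ only in an ending like _2 or _b are one class to them, and where a whole thing is asked for, a point or a joint stands for the part that bears it (a point fixed in the world has none). Each returns a list of dicts, best first, with "conf" (0 to 1); they miss things now and then, are a little off and sometimes report something else, mostly with a low value. They report only what shows in the picture. A call takes as long as a camera call.
- env.search_frame(camera, name): "box" ([left, top, right, bottom] in pixels, round what is visible of it).
- env.trace(camera, name): "mask" (400x640 bool, what is visible of it) and "box" ([left, top, right, bottom] in pixels, round what is visible of it).
The state is a dict: "t": time; "qpos": joint angles; "qvel": joint speeds; "joint_torque": joint torques, N m; "tcp_pos": TCP position; "eef_rot": TCP orientation; "ft_force": force on the tool from outside, world axes, zero at the start; "moment": the same for the moment, N m; "width": opening from 0.0 (shut) to 1.0 (fully open); "grip_force": force on a finger pad.
Only numpy, scipy, OpenCV 4.12 (cv2) and the standard library are available. Lean on these libraries where they do the work, as an engineer would, in place of code of your own. Each camera call takes 0.05 s, during which the arm holds its last target. There are 200 camera calls.

TASK

The white peg in the rim of the green index dial marks the old focus. With a fingertip, push the crank's upright handle clockwise (seen from above), click by click, until the crank's brass pointer rests in the stop exactly two clicks past the white peg, and leave it there. Push gently, do not pinch the handle, and leave the eyepiece, the glass disc and the two thumbscrew knobs where they are.

Things in the scene. Friction and masses are not known exactly. Their poses are not given: they have to be found in the camera images.
- bench: Fixed iron bench unit; origin on the crank's vertical axis at work surface level, z up. Round green dial (radius 92 mm, top 30 mm high) about the axis with ten brass marks, one per stop. Along its own +x, 130 to 210 mm from the axis, lies a saddle with a horizontal brass drawtube, 89 mm high, from up to 155 mm on the -y side to 115 mm on the +y side; the crank drives it 4 mm per click.
- crank (a joint): Crank angle in rad, growing clockwise seen from above. Detent stops every 30 degrees: 0.5236 k, k = 0 to 9; end stops 0.15 rad beyond the first and last. At angle q the crank's arm points, in the bench's frame, at 150 degrees minus q, counted counterclockwise from the bench's +x. Starts in stop 0, 1 or 2, before the white peg.
- handle (a point): Top centre of the crank's upright round wooden handle: 18 mm diameter, 44 to 90 mm high, 52 mm from the axis. Iron arm below: 16 mm wide, top at 44 mm. Hub: 36 mm diameter, 56 mm high. A sprung ball holds each stop; 3 to 6 N on the handle takes it over the hump half way between stops; a few degrees later it snaps ahead of the finger into the next stop by itself.
- pointer (a point): Tip of the crank's brass pointer, the outer end of its arm, 71.5 mm from the axis, 39 mm above the work surface.
- two_back (a point): An unmarked point that turns with the crank: on the peg circle (80 mm from the axis), two clicks (60 degrees) counterclockwise of the pointer. It lies over the white peg when the job is done.
- peg_white: White marker peg fixed in the dial's rim, 13 mm diameter, 30 to 42 mm high; origin at the centre of its foot, 80 mm from the crank's axis, in line with stop k = 3, 4, 5 or 6. Three black pegs of the same size stand at the other three of these stops and mean nothing. The pointer passes inside the pegs.
- eyepiece: Bystander: cream enamel eyepiece, loose, standing, 52 mm in diameter, 67 mm tall; origin at the centre of its underside.
- disc: Bystander: greenish glass mirror spot template, a loose flat disc, 96 mm in diameter, 8 mm thick; origin at the centre of its underside.
- screw_l: Bystander: loose knurled aluminium thumbscrew knob, 32 mm in diameter, 24 mm tall; origin at the centre of its underside.
- screw_r: Bystander: a second thumbscrew knob like the first.

How it is judged:
By the outcome, as a careful person would: the job done as asked, in the order asked, and still so for the second after the job is handed in, with the robot touching nothing.
It also fails if it takes over 61 s, if anything falls off the work surface, if the arm or the gripper's body presses on something with over 40 N, if the wrist force passes 120 N, or if a joint passes its speed limit or range.

## Working session

There is one attempt and no reset: what is moved stays moved. The work goes in short steps, Python scripts to look and compute and a tool call to move; the robot and the scene stay as the last step left them, time stands still between calls to the robot, and variables do not carry over. Pictures are saved under pics/ and viewed, at most 10 in all, crops included, and the job is handed in when it is done.

Besides the shell and the picture viewer there is one more tool, called after ">>>" in YAML: its name, and indented under it one key for each argument. move_arm: Moves the arm, as the interface text tells. Its arguments: {"type":"object","properties":{"commands":{"type":"array","items":{"type":"number"}},"grip_force":{"type":"number"}},"required":["commands"]}

```bash
mkdir -p pics
cat > h.py <<'E'
from cell import env
import numpy as np, cv2
def ray(cam,u,v):
    m=env.camera_model(cam);K=np.array(m["K"]);T=np.array(m["world_from_camera"])
    d=np.linalg.inv(K)@[u,v,1]; d=T[:3,:3]@[d[0],-d[1],-d[2]]
    return T[:3,3],d
def at(cam,u,v,z):
    o,d=ray(cam,u,v); return o+d*(z-o[2])/d[2]
def proj(cam,p):
    m=env.camera_model(cam);K=np.array(m["K"]);T=np.array(m["world_from_camera"])
    c=T[:3,:3].T@(np.array(p)-T[:3,3]); c=K@[c[0],-c[1],-c[2]]; return c[:2]/c[2]
E
python3 - <<'E'
from h import *
for c in("top","side"):
    im=env.grab_frame(c);cv2.imwrite(f"pics/{c}0.png",im[:,:,::-1])
    m=env.camera_model(c);print({k:(np.round(v,3).tolist() if k in("K","world_from_camera") else v) for k,v in m.items()})
    for n in("handle","pointer","peg_white","crank","bench","eyepiece","disc","screw_l"):
        for r in env.search_frame(c,n)[:2]:print(c,n,np.round(r["box"]),round(r["conf"],2))
E
```

```text
{'K': [[473.412, 0.0, 314.411], [0.0, 473.412, 196.557], [0.0, 0.0, 1.0]], 'world_from_camera': [[-0.025, 0.994, -0.111, 0.454], [-1.0, -0.026, -0.008, 0.029], [-0.011, 0.111, 0.994, 0.896], [0.0, 0.0, 0.0, 1.0]]}
top handle [344. 196. 386. 225.] 0.56
top pointer [345. 195. 385. 226.] 0.78
top peg_white [328. 185. 335. 190.] 0.57
top crank [343. 193. 386. 228.] 0.86
top bench [300.  84. 418. 252.] 0.87
top eyepiece [474. 163. 504. 192.] 0.78
top disc [252. 182. 301. 234.] 0.82
top screw_l [292. 276. 306. 292.] 0.53
top screw_l [454. 234. 471. 254.] 0.52
{'K': [[361.907, 0.0, 316.087], [0.0, 361.907, 202.499], [0.0, 0.0, 1.0]], 'world_from_camera': [[0.729, 0.339, -0.594, 0.121], [-0.684, 0.353, -0.638, -0.394], [-0.006, 0.872, 0.49, 0.43], [0.0, 0.0, 0.0, 1.0]]}
side handle [324. 222. 377. 258.] 0.81
side pointer [324. 224. 377. 260.] 0.81
side peg_white [342. 225. 348. 232.] 0.41
side crank [324. 224. 377. 260.] 0.9
side crank [405. 324. 432. 351.] 0.49
side bench [310. 180. 454. 304.] 0.79
side eyepiece [465. 281. 507. 330.] 0.75
side eyepiece [326. 221. 375. 261.] 0.33
side disc [271. 216. 315. 240.] 0.73
side screw_l [404. 326. 432. 349.] 0.7
side screw_l [247. 251. 262. 268.] 0.51
```

View pics/top0.png

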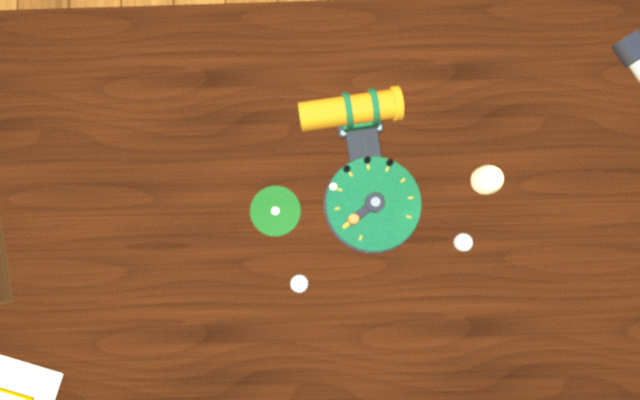

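View pics/side0.png

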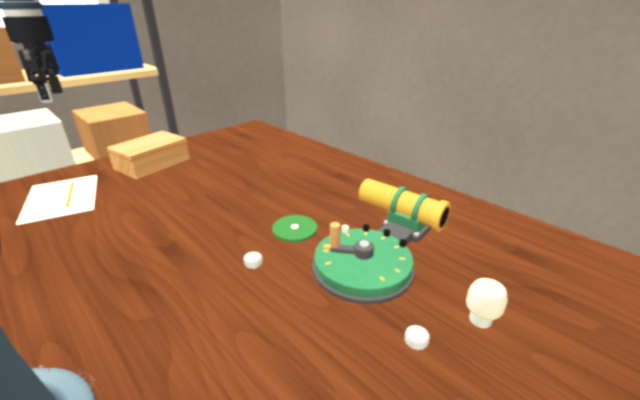

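The top view shows the pointer at (346,226), in stop 1 (the first mark is at (361,238)). The white peg is at (332,187), beside the k=3 mark, and the black pegs are at (347,168), (367,160) and (390,162), so the target should be k=5. I'll fit the geometry to check that.

```bash
cat >> h.py <<'E'
def crank(cam="top"):
    env.grab_frame(cam); return env.trace(cam,"crank")
E
python3 - <<'E'
from h import *
from scipy.optimize import least_squares
P=np.array([at("top",u,v,.042)[:2] for u,v in((332.5,187),(347,168.5),(367,160),(390,162))])
M=np.array([at("top",u,v,.030)[:2] for u,v in((361,238),(337,209),(340,190),(350.5,175),(368,167.5),(402.5,180.5),(410,197.5),(408.5,216))])
kp=np.array([3,4,5,6]);km=np.array([0,2,3,4,5,7,8,9])
def pred(p,k,r):
    a=p[2]+np.radians(150-30*k); return p[:2]+r*np.c_[np.cos(a),np.sin(a)]
f=lambda p:np.r_[(pred(p,kp,.08)-P).ravel(),(pred(p,km,p[3])-M).ravel()]
c0=at("top",373,204,.03)
s=min((least_squares(f,[c0[0],c0[1],a,.07]) for a in(-2,-1,0,1,2,3)),key=lambda s:s.cost)
p=s.x;print("centre,yaw,rm",p.round(4),"maxres",abs(s.fun).max().round(4))
for n,u,v,z in(("hub",375.5,201.5,.056),("handle",354,218.5,.09),("tip",346,226,.039)):
    q=at("top",u,v,z)[:2]; d=q-p[:2]; th=np.degrees(np.arctan2(d[1],d[0])-p[2]);print(n,q.round(4),np.hypot(*d).round(4),"k",((150-th)%360/30).round(2))
print("handle side",[proj("side",[*pred(p,np.array([k]),.052)[0],.09]).round(0) for k in(0,1,2)])
for k in(1,2,3,4,5):print(k,pred(p,np.array([k]),.052)[0].round(4),"dir deg",np.degrees(p[2]+np.radians(150-30*k)).round(1))
o=env.observe();print(o["t"],np.round(o["eef_rot"],3).tolist(),np.round(o["tcp_pos"],4),o["ft_force"],np.round(o["qpos"],3),env.pinch_z)
E
```

```text
centre,yaw,rm [ 0.5353 -0.0727  0.1292  0.0675] maxres 0.0015
hub [ 0.536  -0.0727] 0.0007 k 5.2
handle [ 0.5046 -0.0309] 0.0519 k 1.04
tip [ 0.4946 -0.0198] 0.0668 k 0.99
handle side [array([337., 234.]), array([335., 225.]), array([341., 217.])]
1 [ 0.5037 -0.0314] dir deg 127.4
2 [ 0.5286 -0.0212] dir deg 97.4
3 [ 0.5553 -0.0247] dir deg 67.4
4 [ 0.5766 -0.0412] dir deg 37.4
5 [ 0.5869 -0.066 ] dir deg 7.4
0.9 [[-0.922, 0.388, 0.0], [0.388, 0.922, -0.0], [-0.0, -0.0, -1.0]] [0.2524 0.599  0.2313] [-0.31960751  0.11720818 -0.64640991] [ 0.998  0.245  1.558 -0.     1.339 -0.174] -0.0187
```

>>> move_arm:
  commands: [0.0112, -0.0326, 0, 0, 0, 0.0876, -1, 0.0112, -0.0326, 0, 0, 0, 0.0876, -1, 0.0112, -0.0326, 0, 0, 0, 0.0876, -1, 0.0112, -0.0326, 0, 0, 0, 0.0876, -1, 0.0112, -0.0326, 0, 0, 0, 0.0876, -1, 0.0112, -0.0326, 0, 0, 0, 0.0876, -1, 0.0112, -0.0326, 0, 0, 0, 0.0876, -1, 0.0112, -0.0326, 0, 0, 0, 0.0876, -1, 0.0112, -0.0326, 0, 0, 0, 0.0876, -1, 0.0112, -0.0326, 0, 0, 0, 0.0876, -1, 0.0112, -0.0326, 0, 0, 0, 0.0876, -1, 0.0112, -0.0326, 0, 0, 0, 0.0876, -1]
  grip_force: 20

```text
t: 1.9
tcp_pos: [0.387, 0.2063, 0.2316]
eef_rot: [[-0.792, -0.611, 0.001], [-0.611, 0.792, 0.0], [-0.001, -0.0, -1.0]]
ft_force: [0.1, -0.1, 0.5]
width: -0.003
grip_force: 0.0
```

>>> move_arm:
  commands: [0.0112, -0.0326, 0, 0, 0, 0, -1, 0.0112, -0.0326, 0, 0, 0, 0, -1, 0.0112, -0.0326, 0, 0, 0, 0, -1, 0.0112, -0.0326, 0, 0, 0, 0, -1, 0.0112, -0.0326, 0, 0, 0, 0, -1, 0.0112, -0.0326, 0, 0, 0, 0, -1, 0.0112, -0.0326, 0, 0, 0, 0, -1, 0.0112, -0.0326, 0, 0, 0, 0, -1, 0, 0, -0.03, 0, 0, 0, -1, 0, 0, -0.03, 0, 0, 0, -1, 0, 0, -0.03, 0, 0, 0, -1, 0, 0, 0, 0, 0, 0, -1]

```text
t: 2.9
tcp_pos: [0.4722, -0.0519, 0.1355]
eef_rot: [[-0.795, -0.606, -0.011], [-0.606, 0.795, 0.004], [0.006, 0.01, -1.0]]
ft_force: [-0.2, 0.5, -0.7]
width: 0.002
grip_force: 0.0
```

>>> move_arm:
  commands: [0, 0, -0.0243, 0, 0, 0, -1, 0, 0, -0.0243, 0, 0, 0, -1, 0, 0, -0.0243, 0, 0, 0, -1, 0, 0, 0, 0, 0, 0, -1, 0, 0, 0, 0, 0, 0, -1, 0, 0, 0, 0, 0, 0, -1]

```text
t: 3.4
tcp_pos: [0.4779, -0.0534, 0.0706]
eef_rot: [[-0.794, -0.607, 0.003], [-0.607, 0.794, -0.001], [-0.002, -0.003, -1.0]]
ft_force: [1.1, 0.0, 0.0]
width: -0.003
grip_force: 0.0
```

Run:
```python
from h import *
o=env.observe();print(o["t"],np.round(o["tcp_pos"],4),np.round(o["ft_force"],2))
a=env.grab_frame("top")[130:290,280:440,::-1];b=env.grab_frame("side")[160:320,240:440,::-1]
cv2.imwrite("pics/c1.png",np.hstack([cv2.resize(x,None,fx=2.2,fy=2.2,interpolation=2) for x in(a,b)]))
```

```text
3.4 [ 0.4779 -0.0534  0.0706] [1.11 0.02 0.01]
```

View pics/c1.png

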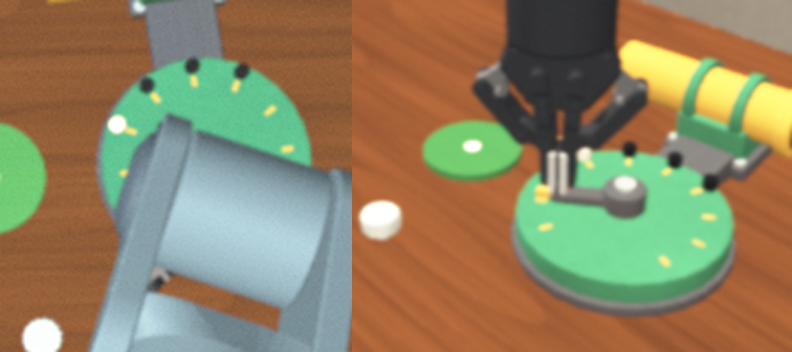

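The crop shows the shut fingers just behind the handle, with the crank still in stop 1; the arm hides the handle in the top view. Next I'll work out the arc steps.

Run:
```python
from h import *
C=np.array([.5353,-.0727])
F=lambda a:C+.052*np.array([np.cos(a),np.sin(a)])-.020*np.array([np.sin(a),-np.cos(a)])
A=np.radians(127.4-3*np.arange(0,40))
print("start",F(A[0]).round(4))
for i in range(39):print(i+1,(F(A[i+1])-F(A[i])).round(4), F(A[i+1]).round(4))
```

```text
start [ 0.4878 -0.0435]
1 [0.0016 0.0024] [ 0.4894 -0.0411]
2 [0.0017 0.0024] [ 0.4911 -0.0387]
3 [0.0018 0.0023] [ 0.493  -0.0365]
4 [0.002  0.0022] [ 0.4949 -0.0343]
5 [0.0021 0.0021] [ 0.497  -0.0322]
6 [0.0022 0.0019] [ 0.4992 -0.0303]
7 [0.0023 0.0018] [ 0.5014 -0.0285]
8 [0.0024 0.0017] [ 0.5038 -0.0268]
9 [0.0024 0.0016] [ 0.5062 -0.0252]
10 [0.0025 0.0015] [ 0.5088 -0.0237]
11 [0.0026 0.0013] [ 0.5114 -0.0224]
12 [0.0027 0.0012] [ 0.514  -0.0212]
13 [0.0027 0.001 ] [ 0.5168 -0.0202]
14 [0.0028 0.0009] [ 0.5195 -0.0193]
15 [0.0028 0.0008] [ 0.5224 -0.0185]
16 [0.0029 0.0006] [ 0.5252 -0.0179]
17 [0.0029 0.0005] [ 0.5281 -0.0175]
18 [0.0029 0.0003] [ 0.531  -0.0172]
19 [0.0029 0.0001] [ 0.5339 -0.017 ]
20 [ 0.0029 -0.    ] [ 0.5368 -0.017 ]
21 [ 0.0029 -0.0002] [ 0.5397 -0.0172]
22 [ 0.0029 -0.0003] [ 0.5426 -0.0175]
23 [ 0.0029 -0.0005] [ 0.5455 -0.0179]
24 [ 0.0029 -0.0006] [ 0.5484 -0.0185]
25 [ 0.0028 -0.0008] [ 0.5512 -0.0193]
26 [ 0.0028 -0.0009] [ 0.554  -0.0202]
27 [ 0.0027 -0.001 ] [ 0.5567 -0.0213]
28 [ 0.0027 -0.0012] [ 0.5593 -0.0224]
29 [ 0.0026 -0.0013] [ 0.5619 -0.0238]
30 [ 0.0025 -0.0015] [ 0.5645 -0.0252]
31 [ 0.0024 -0.0016] [ 0.5669 -0.0268]
32 [ 0.0024 -0.0017] [ 0.5693 -0.0285]
33 [ 0.0023 -0.0018] [ 0.5715 -0.0304]
34 [ 0.0022 -0.002 ] [ 0.5737 -0.0323]
35 [ 0.0021 -0.0021] [ 0.5758 -0.0344]
36 [ 0.0019 -0.0022] [ 0.5777 -0.0366]
37 [ 0.0018 -0.0023] [ 0.5795 -0.0388]
38 [ 0.0017 -0.0024] [ 0.5812 -0.0412]
39 [ 0.0016 -0.0024] [ 0.5828 -0.0436]
```

>>> move_arm:
  commands: [0.0032, 0.0026, 0, 0, 0, 0, -1, 0.0032, 0.0026, 0, 0, 0, 0, -1, 0.0024, 0.002, 0, 0, 0, 0, -1, 0, 0, 0, 0, 0, 0, -1, 0, 0, 0, 0, 0, 0, -1]

```text
t: 3.92
tcp_pos: [0.4854, -0.0456, 0.0685]
eef_rot: [[-0.794, -0.608, 0.0], [-0.608, 0.794, -0.0], [-0.0, -0.0, -1.0]]
ft_force: [-0.4, -0.9, 0.0]
width: 0.004
grip_force: 0.0
```

>>> move_arm:
  commands: [0.0024, 0.0021, 0, 0, 0, 0, -1, 0.0016, 0.0024, 0, 0, 0, -0.0524, -1, 0.0017, 0.0024, 0, 0, 0, -0.0524, -1, 0, 0, 0, 0, 0, 0, -1, 0, 0, 0, 0, 0, 0, -1]

```text
t: 4.33
tcp_pos: [0.4906, -0.039, 0.0683]
eef_rot: [[-0.853, -0.522, -0.001], [-0.522, 0.853, -0.0], [0.001, 0.0, -1.0]]
ft_force: [-2.4, -1.8, 2.2]
width: -0.001
grip_force: 1.6
```

>>> move_arm:
  commands: [0.0018, 0.0023, 0, 0, 0, -0.0524, -1, 0.002, 0.0022, 0, 0, 0, -0.0524, -1, 0, 0, 0, 0, 0, 0, -1, 0, 0, 0, 0, 0, 0, -1]

```text
t: 4.67
tcp_pos: [0.4946, -0.0344, 0.0683]
eef_rot: [[-0.903, -0.43, -0.0], [-0.43, 0.903, 0.0], [-0.0, 0.0, -1.0]]
ft_force: [-1.1, -0.4, 1.2]
width: -0.004
grip_force: 0.7
```

>>> move_arm:
  commands: [0.0021, 0.0021, 0, 0, 0, -0.0524, -1, 0, 0, 0, 0, 0, 0, -1, 0, 0, 0, 0, 0, 0, -1]

```text
t: 4.92
tcp_pos: [0.4969, -0.0323, 0.0683]
eef_rot: [[-0.924, -0.383, 0.0], [-0.383, 0.924, 0.0], [-0.0, 0.0, -1.0]]
ft_force: [-0.2, -0.6, 0.0]
width: -0.002
grip_force: 0.3
```

>>> move_arm:
  commands: [0.0022, 0.0019, 0, 0, 0, -0.0524, -1, 0, 0, 0, 0, 0, 0, -1, 0, 0, 0, 0, 0, 0, -1]

```text
t: 5.17
tcp_pos: [0.4992, -0.0304, 0.0684]
eef_rot: [[-0.943, -0.334, 0.001], [-0.334, 0.943, 0.0], [-0.001, -0.0, -1.0]]
ft_force: [0.3, 0.5, -0.3]
width: -0.001
grip_force: 0.0
```

Run:
```python
from h import *
b=env.grab_frame("side")[160:320,240:440,::-1]
for r in env.search_frame("side","crank")[:1]:print(r)
cv2.imwrite("pics/c2.png",cv2.resize(b,None,fx=3,fy=3,interpolation=2))
```

```text
{'box': [329.6, 239.4, 376.8, 259.1], 'conf': 0.95}
```

View pics/c2.png

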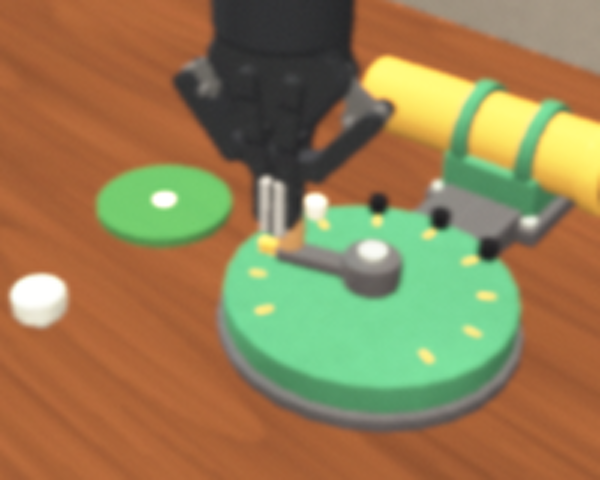

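The crop shows the pointer at (267,244) on the k=2 mark: it has snapped one click. I'll continue along the arc.

>>> move_arm:
  commands: [0.0023, 0.0018, 0, 0, 0, -0.0524, -1, 0.0024, 0.0017, 0, 0, 0, -0.0524, -1, 0.0024, 0.0016, 0, 0, 0, -0.0524, -1, 0.0025, 0.0015, 0, 0, 0, -0.0524, -1, 0.0026, 0.0013, 0, 0, 0, -0.0524, -1, 0.0027, 0.0012, 0, 0, 0, -0.0524, -1, 0, 0, 0, 0, 0, 0, -1]

```text
t: 5.85
tcp_pos: [0.5135, -0.0212, 0.0683]
eef_rot: [[-1.0, -0.024, -0.002], [-0.024, 1.0, 0.0], [0.002, 0.0, -1.0]]
ft_force: [-2.8, -0.5, 2.3]
width: -0.0
grip_force: 1.5
```

>>> move_arm:
  commands: [0.0027, 0.001, 0, 0, 0, -0.0524, -1, 0.0028, 0.0009, 0, 0, 0, -0.0524, -1, 0.0028, 0.0008, 0, 0, 0, -0.0524, -1, 0.0029, 0.0006, 0, 0, 0, -0.0524, -1, 0, 0, 0, 0, 0, 0, -1, 0, 0, 0, 0, 0, 0, -1]

```text
t: 6.35
tcp_pos: [0.5253, -0.0181, 0.0684]
eef_rot: [[-0.983, 0.182, 0.001], [0.182, 0.983, -0.0], [-0.001, 0.0, -1.0]]
ft_force: [-0.2, 0.1, -0.1]
width: -0.001
grip_force: 0.0
```

>>> move_arm:
  commands: [0.0029, 0.0005, 0, 0, 0, -0.0524, -1, 0.0029, 0.0003, 0, 0, 0, -0.0524, -1, 0.0029, 0.0001, 0, 0, 0, -0.0524, -1, 0.0029, 0, 0, 0, 0, -0.0524, -1, 0.0029, -0.0002, 0, 0, 0, -0.0524, -1, 0.0029, -0.0003, 0, 0, 0, -0.0524, -1, 0, 0, 0, 0, 0, 0, -1]

```text
t: 6.93
tcp_pos: [0.5421, -0.0174, 0.0683]
eef_rot: [[-0.878, 0.479, -0.001], [0.479, 0.878, 0.001], [0.001, 0.0, -1.0]]
ft_force: [-2.7, 1.0, 1.6]
width: 0.001
grip_force: 1.3
```

>>> move_arm:
  commands: [0.0029, -0.0005, 0, 0, 0, -0.0524, -1, 0.0029, -0.0006, 0, 0, 0, -0.0524, -1, 0.0028, -0.0008, 0, 0, 0, -0.0524, -1, 0.0028, -0.0009, 0, 0, 0, -0.0524, -1, 0, 0, 0, 0, 0, 0, -1, 0, 0, 0, 0, 0, 0, -1]

```text
t: 7.43
tcp_pos: [0.554, -0.0206, 0.0684]
eef_rot: [[-0.76, 0.65, 0.001], [0.65, 0.76, -0.0], [-0.001, 0.0, -1.0]]
ft_force: [-0.1, -1.2, -1.0]
width: -0.0
grip_force: 0.0
```

Run:
```python
from h import *
b=env.grab_frame("side")[160:320,240:440,::-1]
for r in env.search_frame("side","crank")[:1]:print(r)
cv2.imwrite("pics/c3.png",cv2.resize(b,None,fx=3,fy=3,interpolation=2))
```

```text
{'box': [354.6, 211.5, 379.8, 259.0], 'conf': 0.66}
```

View pics/c3.png

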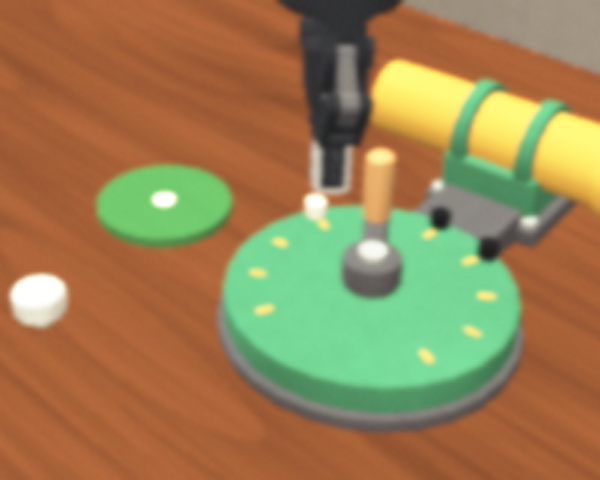

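The crank is now at k=4: the handle at (380,160) stands over the first black peg. One more click to go.

>>> move_arm:
  commands: [0.0027, -0.001, 0, 0, 0, -0.0524, -1, 0.0027, -0.0012, 0, 0, 0, -0.0524, -1, 0.0026, -0.0013, 0, 0, 0, -0.0524, -1, 0.0025, -0.0015, 0, 0, 0, -0.0524, -1, 0.0024, -0.0016, 0, 0, 0, -0.0524, -1, 0.0024, -0.0017, 0, 0, 0, -0.0524, -1, 0, 0, 0, 0, 0, 0, -1]

```text
t: 8.12
tcp_pos: [0.569, -0.0283, 0.0684]
eef_rot: [[-0.52, 0.854, -0.001], [0.854, 0.52, 0.001], [0.001, -0.0, -1.0]]
ft_force: [-1.2, 2.9, 0.9]
width: 0.003
grip_force: 1.1
```

>>> move_arm:
  commands: [0.0023, -0.0018, 0, 0, 0, -0.0524, -1, 0.0022, -0.002, 0, 0, 0, -0.0524, -1, 0.0021, -0.0021, 0, 0, 0, -0.0524, -1, 0.0019, -0.0022, 0, 0, 0, -0.0524, -1, 0, 0, 0, 0, 0, 0, -1, 0, 0, 0, 0, 0, 0, -1]

```text
t: 8.62
tcp_pos: [0.5777, -0.0369, 0.0684]
eef_rot: [[-0.333, 0.943, 0.0], [0.943, 0.333, -0.0], [-0.0, 0.0, -1.0]]
ft_force: [-0.3, 1.0, -0.5]
width: -0.004
grip_force: 0.0
```

Run:
```python
from h import *
b=env.grab_frame("side")[160:320,240:440,::-1]
cv2.imwrite("pics/c4.png",cv2.resize(b,None,fx=3,fy=3,interpolation=2))
```

```text
(no output)
```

View pics/c4.png

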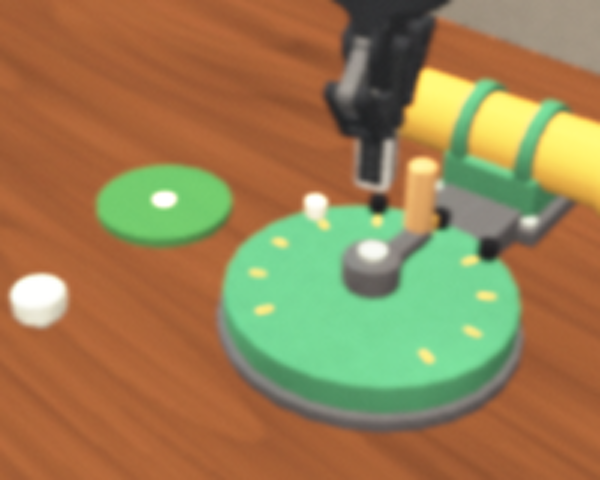

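The pointer has snapped to k=5, in line with the second black peg (440,216). I'll back off, lift and verify from the top.

>>> move_arm:
  commands: [-0.003, 0.008, 0, 0, 0, 0, -1, -0.003, 0.008, 0, 0, 0, 0, -1, 0, 0, 0.03, 0, 0, 0, -1, 0, 0, 0.03, 0, 0, 0, -1, 0, 0, 0.03, 0, 0, 0, -1, -0.01, 0.035, 0.02, 0, 0, 0, -1, -0.01, 0.035, 0.02, 0, 0, 0, -1, -0.01, 0.035, 0, 0, 0, 0, -1, -0.01, 0.035, 0, 0, 0, 0, -1, -0.01, 0.035, 0, 0, 0, 0, -1, -0.01, 0.035, 0, 0, 0, 0, -1, -0.01, 0.035, 0, 0, 0, 0, -1]

```text
t: 9.67
tcp_pos: [0.5001, 0.2264, 0.1984]
eef_rot: [[-0.332, 0.943, 0.0], [0.943, 0.332, 0.0], [0.0, 0.0, -1.0]]
ft_force: [0.9, 0.6, 0.5]
width: 0.002
grip_force: 0.0
```

Run:
```python
from h import *
b=env.grab_frame("top")[70:310,230:530,::-1]
cv2.imwrite("pics/c5.png",cv2.resize(b,None,fx=2.4,fy=2.4,interpolation=2))
```

```text
(no output)
```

View pics/c5.png

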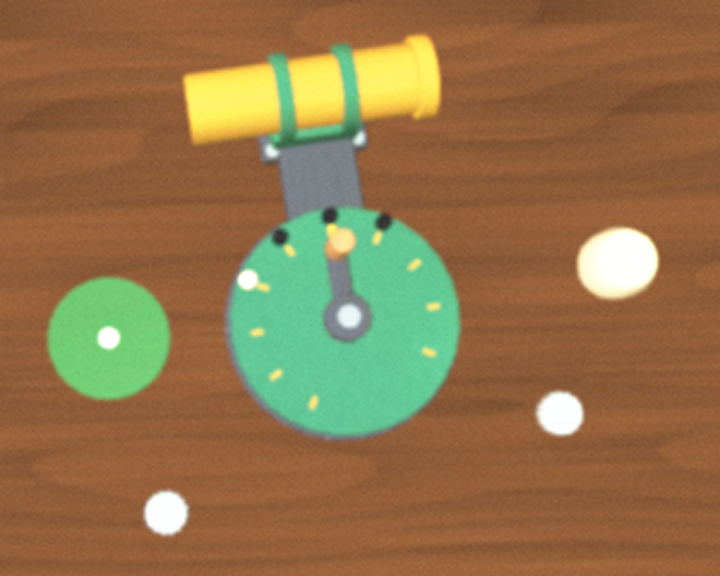

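The top view shows the pointer at (331,228), in line with the second black peg at (330,214). That is k=5, two clicks past the white peg at (248,280), and the other objects are where they were.

```bash
python3 -c "
from cell import env
print(env.close_job())"
```

```text
the job is handed in; nothing more can be done
None
```

The crank's pointer rests in stop 5, two clicks clockwise past the white peg (stop 3); the arm is clear of everything, the bystanders are where they were, and the job is handed in.

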